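Refit the filter drawer of the bench dust box and latch it

ROBOT

A 6-joint arm with a two-finger parallel gripper is mounted at the origin on a cart in front of the work surface, level with it; the furniture and walls round the work are solid. World frame = base frame: x ahead of the robot, y to its left, z up, the work surface at z = 0. Lengths are in m, angles in rad, forces in N, time in s.
With the tool pointing down it reaches from about 0.35 to 0.775 m from the base axis. Payload 7.3 kg.
Tool frame: the origin (TCP) lies at the very end of the fingers, on their centre line; the grasp point (between the pads) lies 19 mm behind it; z points along the fingers, y is the line along which they close (so a half turn about z gives the same grasp; the last joint's range is limited). The gripper opens to 92 mm and grips with 3 to 60 N. Pads are 19 mm wide; open, the fingers measure 130 mm over their backs; the gripper's body (75 mm by 190 mm) begins 47 mm behind the grasp point.
Start: joints at [1.167, 0.342, 1.524, -0, 1.275, -0.146], TCP at [0.134, 0.508, 0.227] pointing down, gripper open.
Joint ranges: [-2.53, 2.53], [-0.77, 2.02], [0.04, 2.7], [-1, 4.14], [0.28, 2.66], [-3.11, 3.11]. Speed limits (rad/s): [2.57, 2.57, 3.14, 3.14, 3.14, 3.14].

INTERFACE

Orientations are given as [roll, pitch, yaw] about the fixed x, y, z axes, in that order (R = Rz(yaw) Ry(pitch) Rx(roll)).
In Python, from cell import robot gives the robot as it stands.
- The arm moves only by the tool apply_moves, never from a script. Its argument "motion" is text: rows parted by semicolons, each of 7 numbers parted by spaces: the opening in per cent of the stroke, from 0 (shut) to 100 (fully open), then the shift along the tool's x, y, z in cm, then the turn, a rotation vector about the tool's x, y, z in rad. A call has 1 to 20 rows; each row shifts and turns the commanded pose from where the row before left it, along the tool's axes as they then stand; what a row does not reach is not made up. A row lasts 1/8 s, in which the tool goes at most 62.5 mm and 10.7 degrees, less where a joint would pass 70% of its speed; a pose out of reach is approached as far as the arm can. A call with a gripper value outside its range is refused whole. The fingers move at their own pace and stop on an object; "force" is the grip in N (left out, the last holds). Time passes only in rows, so rows that do not move let the fingers close. It gives the time, the measured TCP pose, the force, the opening and the grip force at its end, in the units of the state.
- robot.observe(): the state, without advancing time (a new reading comes with each control period).
- robot.read_camera(name): name is "scene" or "top" or "wrist"; returns a dict with "img" (400x640x3 uint8, red, green, blue), "fovy" (degrees; the focal length in pixels is half the picture's height over the tangent of half this angle, whatever the lens; pixels are square), "cx", "cy" (the principal point, pixels), "R" (3x3) and "t" (3): a world point X has camera coordinates R X + t; the wrist camera has in their place "hand_eye" (4x4, takes a point from camera to tool coordinates, whose origin is the TCP and whose axes are the flange's). Camera axes: x right, y down, z forward; pixel columns grow to the right and rows downward; lengths in m; the calibration is good to about 2 mm. A picture is of the moment at which its call begins: read the wrist's pose just before it. There is no depth.
- robot.hand_in(): hands the job in; it is judged then, once.
Trained networks look in a picture, given as the dict that the camera call returned (one of the last four; its "shot" number tells which), for a name from the list of things; names that differ only in an ending like _2 or _b are one class to them, and where a whole thing is asked for, a point or a joint stands for the part that bears it (a point fixed in the world has none). Each returns a list of dicts, best first, with "score" (0 to 1); they miss things now and then, are a little off and sometimes report something else, mostly with a low value. They report only what shows in the picture. A call takes as long as a camera call.
- robot.search_frame(target, picture): "centre" ([x, y, z] in m, in world coordinates, good to about 4 mm: the middle of the surface that is visible of it).
- robot.trace(target, picture): "pixels" (400x640 bool, what is visible of it).
The state is a dict: "time": time; "qpos": joint angles; "qvel": joint speeds; "joint_efforts": joint torques, N m; "tool_pos": TCP position; "tool_rot": TCP orientation; "contact_force": force on the tool from outside, world axes, zero at the start; "torque": the same for the moment, N m; "opening": finger opening in m; "grip_force": force on a finger pad.
Only numpy, scipy, OpenCV 4.12 (cv2) and the standard library are available. Lean on these libraries where they do the work, as an engineer would, in place of code of your own. Each camera call takes 0.05 s, during which the arm holds its last target. There are 200 camera calls.

TASK

The small filter box on the bench stands with its drawer pulled out and empty. Lay the fresh filter (white pleats) flat in the drawer, push the drawer home until it snaps in at its catch, then turn both red latch knobs inward to their end stops so that their tongues lie across the drawer front. Leave the clogged filter (brown pleats) where it lies.

Things in the scene. Friction and masses are not known exactly. Their poses are not given: they have to be found in the camera images.
- filter_box: fixed blue-grey filter box, 180 mm wide (y), 88 mm high; hose spigot on its lid up to 116 mm. Origin on the bench, mid-width, at the rear face of the drawer front when home; x points to the back, so the drawer comes out along -x. It reaches from x = -46 mm (a latch post 68 mm high either side of the drawer) to +100 mm; the lid begins at x = 0
- filter_drawer (a joint): how far the drawer is pulled out, m: 0 = fully home against its stop, 0.105 = fully out. Slides with about 1 N; a sprung roller catch resists with about 10 N between 0.014 and 0.006, then snaps the drawer to 0
- drawer_floor (a point): centre of the upper face of the drawer's floor, 14 mm above the bench, axes as the filter box; moves with the drawer. The well is 120 mm (y) by 85 mm (x) inside, its walls rise 36 mm above the floor; the aluminium drawer front, 125 mm wide and 10 mm thick, rises 72 mm above the floor
- drawer_handle (a point): middle of the dark steel bow handle on the drawer front, 46 mm above the bench: a round bar 10 mm thick, about 60 mm long along y, its middle 22 mm in front of the drawer front; moves with the drawer
- latch_left (a joint): angle of the latch knob on the left post (+y side of the box), rad: near 0 = its steel tongue points forward along the post, out of the drawer's way; grows anticlockwise seen from above as the tongue swings inward; 1.5 = end stop, tongue across the drawer front
- latch_left_grip (a point): where to hold the left knob: on its upright axis, 112 mm above the bench. The knob is a red wing 46 mm long, 13 mm thick, 94 to 122 mm above the bench (clear above the box's lid). Seen from above the wing's long direction is the filter box's yaw - 0.1 rad + latch_left
- latch_right (a joint): angle of the latch knob on the right post (-y side of the box), rad: near 0 = tongue points forward; grows clockwise seen from above as the tongue swings inward; 1.5 = end stop, tongue across the drawer front
- latch_right_grip (a point): where to hold the right knob, the same as the left one mirrored: 112 mm above the bench on its upright axis. Seen from above the wing's long direction is the filter box's yaw + 0.1 - latch_right
- fresh_filter: fresh panel filter: light frame 110 mm (y) by 75 mm (x) by 28 mm high, white pleats, 0.25 kg, same either way round; origin at the centre of its underside, z up. A black carrying bar along y above it, 82 mm long, 12 mm wide, 10 mm high (47 to 57 mm above the underside), on two end posts at y = +-37 mm
- fresh_filter_grip (a point): middle of the fresh filter's carrying bar, 52 mm above the filter's underside, axes as the filter
- clogged_filter: clogged filter of the same shape and size, brown pleats with rock chips between them; origin at the centre of its underside. To be left alone

How it is judged:
By the outcome, as a careful person would: the job done as asked, in the order asked, and still so for the second after the job is handed in, with the robot touching nothing.
It also fails if it takes over 70 s, if anything falls off the work surface, if the arm or the gripper's body presses on something with over 40 N, if the wrist force passes 120 N, or if a joint passes its speed limit or range.

## Working session

There is one attempt and no reset: what is moved stays moved. The work goes in short steps, Python scripts to look and compute and a tool call to move; the robot and the scene stay as the last step left them, time stands still between calls to the robot, and variables do not carry over. Pictures are saved under pics/ and viewed, at most 14 in all, crops included, and the job is handed in when it is done.

Besides the shell and the picture viewer there is one more tool, called after ">>>" by a JSON object that holds its "fn" and its "kwargs". apply_moves: Moves the arm, as the interface text tells. Its arguments: {"type":"object","properties":{"motion":{"type":"string"},"force":{"type":"number"}},"required":["motion"]}

```bash
mkdir -p pics; cat > h.py <<'E'
from cell import robot
import numpy as np, cv2
from scipy.spatial.transform import Rotation as Ro
def save(p,n): cv2.imwrite('pics/'+n, p['img'][:,:,::-1])
def ray(p,u,v):
    f=200/np.tan(np.radians(p['fovy'])/2); d=np.array([(u-p['cx'])/f,(v-p['cy'])/f,1]); R=np.array(p['R']);t=np.array(p['t'])
    return -R.T@t, R.T@d
def atz(p,u,v,z):
    o,d=ray(p,u,v); return o+d*(z-o[2])/d[2]
def proj(p,X):
    f=200/np.tan(np.radians(p['fovy'])/2); c=np.array(p['R'])@np.array(X)+np.array(p['t']); return c[:2]/c[2]*f+[p['cx'],p['cy']]
E
python3 - <<'E'
from h import *
s=robot.observe(); print({k:np.round(v,3) for k,v in s.items()})
for c in ['top','scene']:
    p=robot.read_camera(c); save(p,c+'1.png'); print(c, np.round(-np.array(p['R']).T@np.array(p['t']),3),p['fovy'])
    for n in ['filter_box','fresh_filter','fresh_filter_grip','clogged_filter','drawer_floor','drawer_handle','latch_left_grip','latch_right_grip']:
        r=robot.search_frame(n,p); print(n,[(np.round(a['centre'],3).tolist(),round(a['score'],2)) for a in r[:2]])
E
```

```text
{'time': np.float64(0.0), 'qpos': array([ 1.167,  0.343,  1.525, -0.   ,  1.275, -0.146]), 'qvel': array([-0.   , -0.001, -0.   , -0.   , -0.   ,  0.   ]), 'joint_efforts': array([-2.0000e-03, -4.3124e+01, -2.4422e+01,  7.2000e-02,  5.6000e-02,
       -0.0000e+00]), 'tool_pos': array([0.134, 0.507, 0.226]), 'tool_rot': array([-3.14 , -0.   ,  2.884]), 'contact_force': array([-0.298, -0.65 , -0.705]), 'torque': array([-0.048, -0.006, -0.02 ]), 'grip_force': np.float64(0.0), 'opening': np.float64(0.092)}
top [0.42  0.048 1.022] 47.76556894905701
filter_box [([0.612, 0.106, 0.092], 0.58)]
fresh_filter [([0.627, -0.14, 0.024], 0.81)]
fresh_filter_grip [([0.633, -0.136, 0.025], 0.67)]
clogged_filter [([0.497, -0.135, 0.026], 0.94)]
drawer_floor [([0.548, 0.101, 0.015], 0.67)]
drawer_handle [([0.543, 0.103, 0.01], 0.58)]
latch_left_grip [([0.572, 0.177, 0.12], 0.63)]
latch_right_grip []
scene [ 0.149 -0.348  0.701] 43.97450145939135
filter_box [([0.595, 0.094, 0.068], 0.92)]
fresh_filter [([0.618, -0.149, 0.022], 0.9)]
fresh_filter_grip [([0.623, -0.144, 0.023], 0.56)]
clogged_filter [([0.489, -0.142, 0.024], 0.79)]
drawer_floor [([0.529, 0.101, 0.038], 0.91)]
drawer_handle [([0.532, 0.1, 0.036], 0.74), ([0.586, 0.024, 0.107], 0.55)]
latch_left_grip [([0.572, 0.178, 0.101], 0.91)]
latch_right_grip []
```

View pics/top1.png

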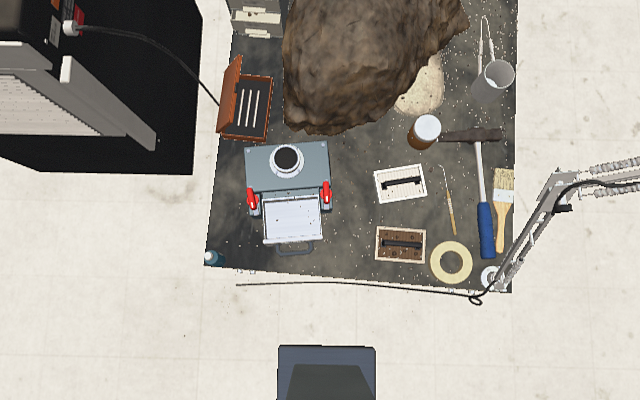

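View pics/scene1.png

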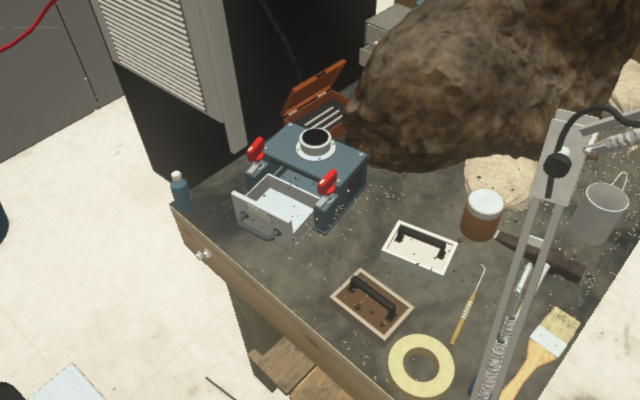

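```bash
python3 - <<'E'
from h import *
p=robot.read_camera('top'); im=p['img'].astype(int); r,g,b=im[...,0],im[...,1],im[...,2]
red=((r>150)&(g<70)&(b<70)).astype(np.uint8); red[:,:235]=0; red[:,345:]=0
n,l,st,c=cv2.connectedComponentsWithStats(red)
K=[]
for i in range(1,n):
    if st[i,4]>30:
        vs,us=np.where(l==i); X=np.array([atz(p,u,v,.115)[:2] for u,v in zip(us,vs)]); m=X.mean(0); w,V=np.linalg.eigh(np.cov(X.T)); d=V[:,1]
        print('knob',st[i],np.round(m,4),np.arctan2(d[1],d[0])%np.pi); K.append(m)
K=sorted(K,key=lambda a:a[1]); dd=K[1]-K[0]; print('mid',(K[0]+K[1])/2,'dist',np.hypot(*dd),'yaw',np.arctan2(-dd[0],dd[1]))
for n in ['fresh_filter','filter_drawer','drawer_handle','fresh_filter_grip','latch_right','filter_box']:
    for a in robot.trace(n,p)[:1]:
        m=a['pixels'].astype(np.uint8); vs,us=np.where(m); print(n,round(a['score'],2),m.sum(),us.min(),us.max(),vs.min(),vs.max(),cv2.minAreaRect(np.c_[us,vs].astype(np.float32)))
# fresh bar
sub=(im.sum(2)<130); sub[:,:380]=0;sub[:,422:]=0;sub[:172]=0;sub[196:]=0
nn,l,st,c=cv2.connectedComponentsWithStats(sub.astype(np.uint8)); i=1+st[1:,4].argmax()
vs,us=np.where(l==i); X=np.array([atz(p,u,v,.057)[:2] for u,v in zip(us,vs)]); w,V=np.linalg.eigh(np.cov(X.T)); d=V[:,1]; print('bar',st[i],X.mean(0),X.min(0),X.max(0),np.arctan2(d[1],d[0])%np.pi)
# lid/drawer corner zoom
z=cv2.resize(p['img'][125:275,230:440],None,fx=3.8,fy=3.8,interpolation=cv2.INTER_CUBIC); cv2.imwrite('pics/z1.png',z[:,:,::-1])
E
```

```text
knob [321 182  11  21 115] [0.5949 0.028 ] 0.12249055042581425
knob [246 188  10  21 112] [0.5788 0.1823] 0.26637085090504176
mid [0.58688765 0.10513456] dist 0.1551608848228089 yaw 0.10381073664009424
fresh_filter 0.68 1686 372 426 164 204 ((399.25677490234375, 183.54054260253906), (34.3593864440918, 50.6348876953125), 80.53767395019531)
filter_drawer 0.95 2843 263 322 195 254 ((292.24444580078125, 224.64501953125), (58.28774642944336, 58.23518753051758), 86.98721313476562)
drawer_handle 0.72 2942 262 321 195 255 ((291.5272216796875, 225.2270050048828), (59.16063690185547, 58.875389099121094), 86.72950744628906)
fresh_filter_grip 0.59 1686 373 426 164 204 ((399.6081237792969, 183.6486358642578), (34.3593864440918, 50.306087493896484), 80.53767395019531)
latch_right 0.48 225 320 331 180 208 ((325.5, 194.0), (28.0, 11.0), 90.0)
filter_box 0.62 8008 244 332 140 255 ((289.02496337890625, 198.70565795898438), (112.11510467529297, 86.1888427734375), 85.68397521972656)
bar [381 182   5   7  22] [ 0.62191297 -0.09780259] [ 0.61573323 -0.10117365] [ 0.62916742 -0.09245874] 0.2603807944046559
```

View pics/z1.png

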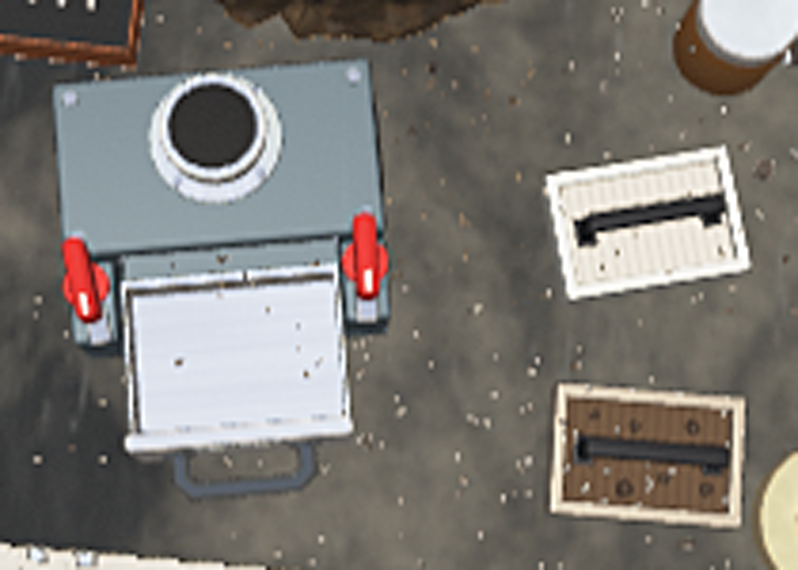

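```bash
python3 - <<'E'
from h import *
p=robot.read_camera('top')
def Q(x,y,z): return atz(p,230+(x+.5)/3.8-.5,125+(y+.5)/3.8-.5,z)[:2]
def show(n,L,R,z):
    a,b=Q(*L,z),Q(*R,z); d=a-b; print(n,np.round((a+b)/2,4),'len',np.round(np.hypot(*d),4),'yaw',np.round(np.arctan2(-d[0],d[1]),3))
show('lidfront',(66,250),(384,228),.088); show('lidback',(54,88),(370,61),.088)
show('front top',(127,440),(352,424),.086); show('handle',(180,492),(308,484),.046)
show('bar',(580,221),(722,205),.057); show('frametop near',(572,297),(748,268),.028); show('frametop far',(548,175),(724,147),.028)
show('clog near',(552,514),(740,526),.028);show('clog far',(562,384),(744,399),.028)
show('knobs',(80,279),(365,253),.122)
p=robot.read_camera('wrist'); print(np.round(p['hand_eye'],3),p['fovy'])
E
```

```text
lidfront [0.6058 0.106 ] len 0.1767 yaw 0.094
lidback [0.7    0.1164] len 0.1785 yaw 0.111
front top [0.4991 0.0948] len 0.1231 yaw 0.095
handle [0.4708 0.0933] len 0.0726 yaw 0.086
bar [ 0.6329 -0.136 ] len 0.0823 yaw 0.138
frametop near [ 0.5977 -0.1465] len 0.1053 yaw 0.188
frametop far [ 0.6707 -0.1328] len 0.1064 yaw 0.185
clog near [ 0.4589 -0.1374] len 0.108 yaw -0.04
clog far [ 0.5333 -0.1419] len 0.1059 yaw -0.059
knobs [0.5844 0.1048] len 0.1524 yaw 0.116
[[ 0.001 -0.962 -0.273  0.072]
 [ 1.     0.001  0.001  0.001]
 [-0.    -0.273  0.962 -0.157]
 [ 0.     0.     0.     1.   ]] 71.16006444732751
```

>>> {"fn": "apply_moves", "kwargs": {"motion": "60 0 0 0 0 0 0.163;60 0 0 0 0 0 0.163;60 0 0 0 0 0 0.163;60 0 0 0 0 0 0.163;60 0 0 0 0 0 0.163;60 0 0 0 0 0 0.163;60 0 0 0 0 0 0.163;60 -5.5 3 0 0 0 0;60 -5.5 3 0 0 0 0;60 -5.5 3 0 0 0 0;60 -5.5 3 0 0 0 0;60 -5.5 3 0 0 0 0;60 -5.5 3 0 0 0 0;60 -5.5 3 0 0 0 0;60 -5.5 3 0 0 0 0;60 -5.5 3 0 0 0 0;60 -5.5 3 0 0 0 0;60 -5.5 3 0 0 0 0;60 -5.5 3 0 0 0 0;60 -5.5 2.5 0 0 0 0"}}

```text
time: 3.85
tool_pos: [0.6355, -0.1312, 0.2266]
tool_rot: [3.141, -0.0, 1.743]
contact_force: [0.4, -0.3, 1.0]
opening: 0.0551
grip_force: 0.0
```

```bash
cat >> h.py <<'E'
def wrist():
    s=robot.observe(); p=robot.read_camera('wrist'); T=np.eye(4); T[:3,:3]=Ro.from_euler('xyz',s['tool_rot']).as_matrix(); T[:3,3]=s['tool_pos']
    M=np.linalg.inv(T@np.array(p['hand_eye'])); p=dict(p); p['R']=M[:3,:3]; p['t']=M[:3,3]; return s,p
def to(dst,yaw=None,s=None):
    """needed tool-frame shift in cm and turn about tool z"""
    s=s or robot.observe(); R=Ro.from_euler('xyz',s['tool_rot']).as_matrix()
    print('pos',np.round(s['tool_pos'],4),'rot',np.round(s['tool_rot'],3),'q',np.round(s['qpos'],2),'t',round(float(s['time']),2),'F',np.round(s['contact_force'],1))
    print('shift cm',np.round(R.T@(np.array(dst)-s['tool_pos'])*100,2), 'turn z', None if yaw is None else np.round(-(yaw-s['tool_rot'][2]),3))
E
python3 - <<'E'
from h import *
s,p=wrist(); save(p,'w1.png'); to([.634,-.138,.04],1.74,s)
for n in ['fresh_filter','fresh_filter_grip']:
    print([(np.round(a['centre'],3).tolist(),round(a['score'],2)) for a in robot.search_frame(n,p)[:1]])
print(proj(p,[.634,-.138,.057]))
E
```

```text
pos [ 0.6355 -0.1312  0.2266] rot [ 3.141 -0.     1.743] q [-0.32  0.58  1.14  0.    1.42 -0.49] t 3.85 F [ 0.4 -0.3  1. ]
shift cm [-0.65 -0.28 18.65] turn z 0.003
[([0.634, -0.132, 0.024], 0.9)]
[([0.635, -0.13, 0.026], 0.71)]
[317.45994434 188.72068269]
```

View pics/w1.png

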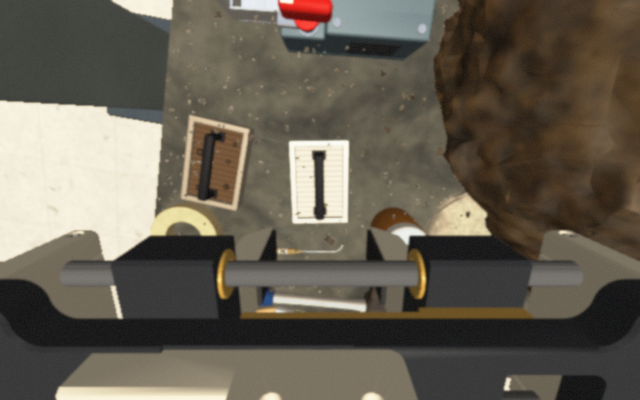

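```bash
python3 - <<'E'
from h import *
s,p=wrist()
im=p['img'].astype(int).sum(2); m=im<150; m[:,:300]=0;m[:,342:]=0;m[:145]=0;m[219:]=0
n,l,st,c=cv2.connectedComponentsWithStats(m.astype(np.uint8)); i=1+st[1:,4].argmax(); print(st[i])
vs,us=np.where(l==i); X=np.array([atz(p,u,v,.055)[:2] for u,v in zip(us,vs)]); w,V=np.linalg.eigh(np.cov(X.T)); d=V[:,1]
print('bar mid',X.mean(0),(X.min(0)+X.max(0))/2,np.ptp(X@d),'yaw',(np.arctan2(d[1],d[0])%np.pi)-np.pi/2)
C=[atz(p,u,v,.028)[:2] for u,v in [(289,141),(348,141),(349,220.5),(293,222)]]; print(np.round(C,4),np.mean(C,0))
c=(X.min(0)+X.max(0))/2; to([c[0],c[1],.04],1.74,s)
E
```

```text
[316 181   9  37 184]
bar mid [ 0.6390882  -0.15643901] [ 0.63858896 -0.15200754] 0.04573064248629655 yaw 0.2111775224149055
[[ 0.5889 -0.0915]
 [ 0.6612 -0.0791]
 [ 0.6829 -0.1819]
 [ 0.609  -0.1968]] [ 0.63549206 -0.1373283 ]
pos [ 0.635  -0.1322  0.225 ] rot [-3.140e+00 -1.000e-03  1.739e+00] q [-0.32  0.58  1.15 -0.    1.42 -0.49] t 4.0 F [ 0.1 -0.  -0.4]
shift cm [-2.02  0.05 18.5 ] turn z -0.001
```

>>> {"fn": "apply_moves", "kwargs": {"motion": "60 -0.5 0 0 0 0 -0.02;60 0 0 5 0 0 0;60 0 0 5 0 0 0;60 0 0 4 0 0 0;60 0 0 2.5 0 0 0;60 0 0 2 0 0 0;60 0 0 0 0 0 0;0 0 0 0 0 0 0;0 0 0 0 0 0 0;0 0 0 0 0 0 0;0 0 0 0 0 0 0", "force": 40}}

```text
time: 5.42
tool_pos: [0.6354, -0.1345, 0.0421]
tool_rot: [3.141, 0.0, 1.763]
contact_force: [-0.1, -0.2, 0.0]
opening: 0.0197
grip_force: 0.0
```

>>> {"fn": "apply_moves", "kwargs": {"motion": "0 0 0 0 0 0 0;0 0 0 0 0 0 0;0 0 0 0 0 0 0;0 0 0 0 0 0 0;0 0 0 -2 0 0 0;0 0 0 -4 0 0 0;0 0 0 -4 0 0 0;0 0 0 -4 0 0 0;0 0 0 0 0 0 0"}}

```text
time: 6.55
tool_pos: [0.6371, -0.1348, 0.1847]
tool_rot: [3.135, 0.003, 1.763]
contact_force: [0.1, 1.0, -3.4]
opening: 0.0113
grip_force: 40.0
```

```bash
python3 - <<'E'
from h import *
to([.5438,.0998,.180],1.671)
s,p=wrist(); print(s['opening'],s['grip_force']); save(p,'w2.png')
for n in ['drawer_floor','latch_right_grip','drawer_handle','fresh_filter_grip']:
    print(n,[(np.round(a['centre'],3).tolist(),round(a['score'],2)) for a in robot.search_frame(n,p)[:1]])
E
```

```text
pos [ 0.6371 -0.1348  0.1847] rot [3.135e+00 3.000e-03 1.763e+00] q [-0.33  0.6   1.21  0.    1.32 -0.52] t 6.55 F [ 0.1  1.  -3.4]
shift cm [24.81 -4.68  0.37] turn z 0.092
0.011302339691518127 39.99822735786438
drawer_floor []
latch_right_grip [([0.59, 0.02, 0.078], 0.77)]
drawer_handle [([0.542, 0.04, 0.012], 0.41)]
fresh_filter_grip [([0.633, -0.104, 0.169], 0.62)]
```

>>> {"fn": "apply_moves", "kwargs": {"motion": "0 4 -1.5 0 0 0 0.045;0 4 -1.5 0 0 0 0.045;0 4 -1.7 0 0 0 0;0 0 0 0 0 0 0;0 0 0 0 0 0 0"}}

```text
time: 7.42
tool_pos: [0.5713, -0.0228, 0.1811]
tool_rot: [-3.141, 0.0, 1.673]
contact_force: [-0.3, 0.9, -2.1]
opening: 0.0114
grip_force: 40.0
```

```bash
python3 - <<'E'
from h import *
to([.5438,.0998,.180],1.671)
s,p=wrist(); save(p,'w2.png')
for n,X in dict(wellc=[.5438,.0998,.014],kn=[.5919,.0282,.122],kl=[.577,.181,.122],fl=[.5055-.005,.1585,.086]).items(): print(n,proj(p,X))
E
```

```text
pos [ 0.5713 -0.0228  0.1811] rot [-3.141  0.     1.673] q [-0.17  0.47  1.46 -0.    1.21 -0.28] t 7.42 F [-0.3  0.9 -2.1]
shift cm [12.48 -1.49  0.11] turn z 0.002
wellc [305.80893322  69.64004778]
kn [352.50157183 153.49044041]
kl [361.57154562 -96.47591866]
fl [250.5233519  -37.05364852]
```

View pics/w2.png

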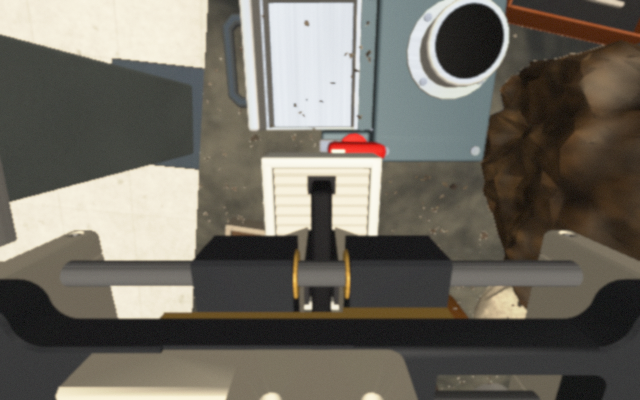

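```bash
python3 - <<'E'
from h import *
s,p=wrist(); c,si=np.cos(.1),np.sin(.1)
im=p['img'][40:100].astype(int).mean((0)).sum(1); print([(i,int(v)) for i,v in enumerate(im) if 236<i<385 and i%2==0])
im=p['img'][80:150,280:330].astype(int).mean(1).sum(1); print([(i+80,int(v)) for i,v in enumerate(im) if i%2==0])
def B(u,v,z):
    d=atz(p,u,v,z)[:2]-[.606,.106]; return np.round([d[0]*c+d[1]*si,-d[0]*si+d[1]*c],4)
for n,a in dict(frontout=(246,70,.086),frontin=(258,70,.086),floorL=(269,70,.014),floorR=(354,70,.014),rearin=(354,70,.05),rearout=(362,70,.05),lid=(376,70,.088),rwall=(300,129,.05),knob=(356,150,.122)).items(): print(n,B(*a))
im=cv2.resize(p['img'][0:170,220:400],None,fx=3.4,fy=3.4,interpolation=cv2.INTER_CUBIC); cv2.imwrite('pics/z2.png',im[:,:,::-1])
E
```

```text
[(238, 271), (240, 287), (242, 356), (244, 509), (246, 648), (248, 691), (250, 697), (252, 679), (254, 570), (256, 399), (258, 313), (260, 317), (262, 422), (264, 542), (266, 428), (268, 312), (270, 397), (272, 613), (274, 696), (276, 705), (278, 705), (280, 700), (282, 704), (284, 706), (286, 699), (288, 695), (290, 694), (292, 696), (294, 690), (296, 686), (298, 694), (300, 700), (302, 702), (304, 697), (306, 695), (308, 699), (310, 703), (312, 704), (314, 701), (316, 698), (318, 689), (320, 688), (322, 695), (324, 695), (326, 693), (328, 695), (330, 685), (332, 676), (334, 686), (336, 692), (338, 695), (340, 692), (342, 693), (344, 691), (346, 690), (348, 685), (350, 618), (352, 387), (354, 435), (356, 661), (358, 630), (360, 452), (362, 426), (364, 424), (366, 411), (368, 401), (370, 412), (372, 375), (374, 232), (376, 224), (378, 329), (380, 397), (382, 414), (384, 414)]
[(80, 697), (82, 697), (84, 698), (86, 698), (88, 699), (90, 699), (92, 700), (94, 700), (96, 699), (98, 693), (100, 680), (102, 690), (104, 684), (106, 692), (108, 701), (110, 698), (112, 688), (114, 691), (116, 699), (118, 702), (120, 702), (122, 702), (124, 696), (126, 585), (128, 575), (130, 325), (132, 298), (134, 322), (136, 328), (138, 324), (140, 349), (142, 347), (144, 342), (146, 332), (148, 324)]
frontout [-0.1081 -0.0121]
frontin [-0.0982 -0.0121]
floorL [-0.1015 -0.0008]
floorR [-0.0109 -0.0006]
rearin [-0.0148 -0.0063]
rearout [-0.0072 -0.0062]
lid [-0.0008 -0.0122]
rwall [-0.0669 -0.0606]
knob [-0.019  -0.0738]
```

View pics/z2.png

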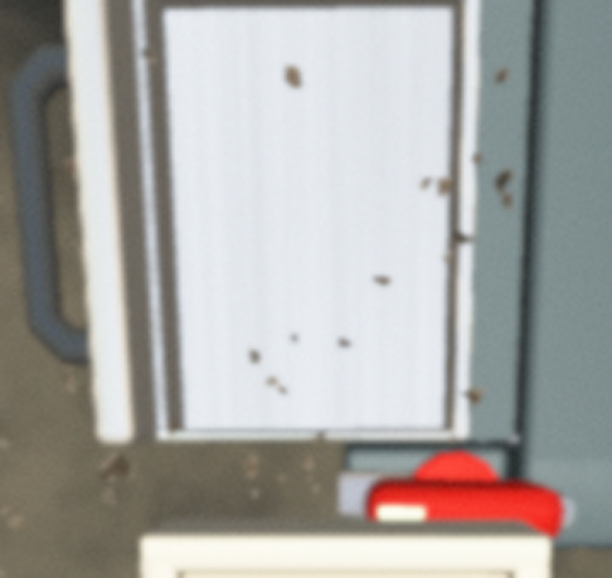

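```bash
python3 - <<'E'
from h import *
s,p=wrist(); R=Ro.from_euler('xyz',s['tool_rot']).as_matrix()
for u,v in [(262,156.5),(383,156.5)]: print(np.round(R.T@(atz(p,u,v,s['tool_pos'][2]-.014)-s['tool_pos'])*1000,1))
to([.5483,.1002,.180],1.671,s)
E
```

```text
[ 52.  -34.4  14. ]
[52.1 39.3 14. ]
pos [ 0.5716 -0.0234  0.1812] rot [-3.141  0.     1.672] q [-0.17  0.47  1.46 -0.    1.22 -0.28] t 7.53 F [-0.2 -0.3 -3.4]
shift cm [12.54 -1.07  0.12] turn z 0.001
```

>>> {"fn": "apply_moves", "kwargs": {"motion": "0 4.3 -0.4 0 0 0 0;0 4.3 -0.4 0 0 0 0;0 4.2 -0.4 0 0 0 0;0 0 0 0 0 0 0;0 0 0 3 0 0 0;0 0 0 3 0 0 0;0 0 0 0 0 0 0;0 0 0 0 0 0 0"}}

```text
time: 8.57
tool_pos: [0.5473, 0.1028, 0.1226]
tool_rot: [3.14, 0.0, 1.672]
contact_force: [-0.5, 0.1, -2.0]
opening: 0.0113
grip_force: 40.0
```

```bash
python3 - <<'E'
from h import *
to([.606-.059*.995,.106-.0059+.003,.060],1.671)
s,p=wrist(); a=p['img'][0:240,190:450]; a=cv2.resize(a,None,fx=2.4,fy=2.4)
p=robot.read_camera('scene'); b=cv2.resize(p['img'][80:270,215:345],None,fx=3,fy=3)
n=np.zeros((576,a.shape[1]+b.shape[1],3),np.uint8); n[:a.shape[0],:a.shape[1]]=a; n[:b.shape[0],a.shape[1]:]=b[:576]
n=cv2.resize(n,None,fx=min(1,800/n.shape[1]),fy=min(1,800/n.shape[1])); cv2.imwrite('pics/w3.png',n[:,:,::-1])
E
```

```text
pos [0.5473 0.1028 0.1226] rot [3.14  0.    1.672] q [ 0.05  0.5   1.58 -0.    1.06 -0.05] t 8.57 F [-0.5  0.1 -2. ]
shift cm [ 0.03 -0.    6.26] turn z 0.001
```

View pics/w3.png

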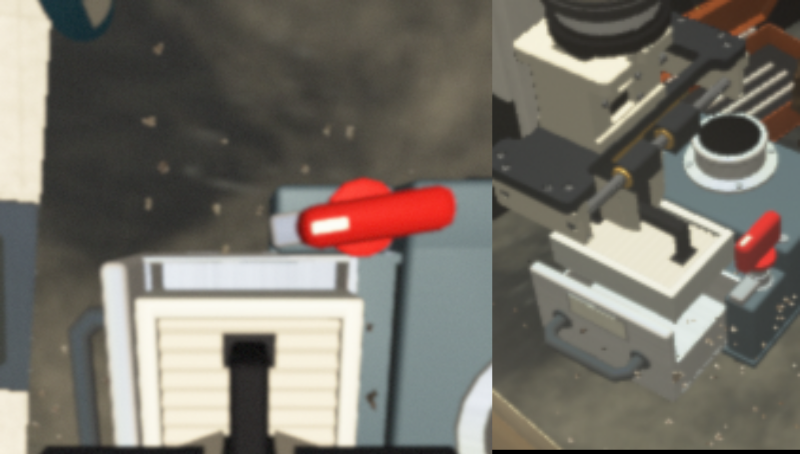

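>>> {"fn": "apply_moves", "kwargs": {"motion": "0 0 0 2 0 0 0;0 0 0 2 0 0 0;0 0 0 1 0 0 0;0 0 0 0.7 0 0 0;0 0 0 0 0 0 0"}}

```text
time: 9.3
tool_pos: [0.5464, 0.1036, 0.0649]
tool_rot: [3.141, -0.0, 1.673]
contact_force: [0.2, -0.2, -2.9]
opening: 0.0116
grip_force: 40.0
```

Free so far (filter weight still carried). Lower the rest.

>>> {"fn": "apply_moves", "kwargs": {"motion": "0 0 0 0.4 0 0 0;0 0 0 0.3 0 0 0;0 0 0 0.1 0 0 0;0 0 0 0 0 0 0"}}

```text
time: 9.8
tool_pos: [0.5463, 0.1036, 0.0567]
tool_rot: [-3.142, -0.0, 1.673]
contact_force: [-0.9, 0.3, -2.8]
opening: 0.0116
grip_force: 40.0
```

>>> {"fn": "apply_moves", "kwargs": {"motion": "0 0 0 0.2 0 0 0;0 0 0 0 0 0 0;32 0 0 0 0 0 0;32 0 0 0 0 0 0;32 0 0 0 0 0 0;32 0 0 0 0 0 0;32 0 0 -2 0 0 0;32 0 0 -4 0 0 0;0 0 0 -4 0 0 0;0 0 -4 -2 0 0 0;0 0 -5 0 0 0 0;0 0 -5 0 0 0 0;0 0 0 0 0 0 0"}}

```text
time: 11.42
tool_pos: [0.4036, 0.0892, 0.1746]
tool_rot: [-3.139, -0.0, 1.673]
contact_force: [1.3, -0.1, 1.2]
opening: 0.0004
grip_force: 0.0
```

```bash
python3 - <<'E'
from h import *
s=robot.observe(); print(s['opening'])
# start push: finger pad stack half thickness ~0.02-0.03 before front face
x=-.115-.045; to([.606+x*.995,.106+x*.0998,.067],1.671,s)
p=robot.read_camera('top'); a=cv2.resize(p['img'][130:270,235:345],None,fx=4,fy=4); q=robot.read_camera('scene'); b=cv2.resize(q['img'][110:260,215:345],None,fx=2.7,fy=2.7)
n=np.zeros((560,a.shape[1]+b.shape[1],3),np.uint8); n[:a.shape[0],:a.shape[1]]=a; n[:b.shape[0],a.shape[1]:]=b; cv2.imwrite('pics/w4.png',n[:,:,::-1])
E
```

```text
0.00038785969671600526
pos [0.4036 0.0892 0.1746] rot [-3.139 -0.     1.673] q [ 0.03  0.2   1.89  0.    1.06 -0.07] t 11.43 F [ 1.3 -0.1  1.2]
shift cm [-0.37  4.33 10.75] turn z 0.002
```

View pics/w4.png

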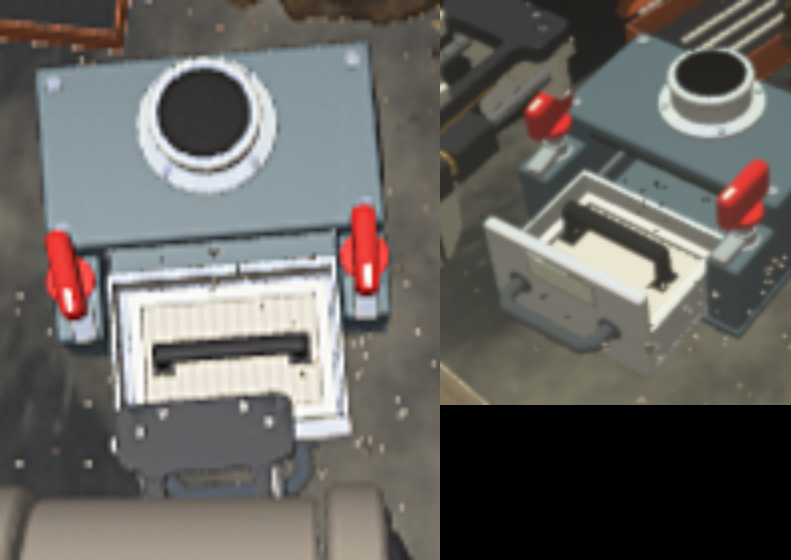

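>>> {"fn": "apply_moves", "kwargs": {"motion": "0 -0.4 0 3 0 0 0;0 0 0 4 0 0 0;0 0 0 3.7 0 0 0;0 0 4 0 0 0 0;0 0 2 0 0 0 0;0 0 1 0 0 0 0;0 0 1 0 0 0 0;0 0 0 0 0 0 0"}}

```text
time: 12.52
tool_pos: [0.4876, 0.0935, 0.0676]
tool_rot: [3.141, -0.0, 1.673]
contact_force: [-0.1, -0.2, 0.2]
opening: 0.0004
grip_force: 0.0
```

>>> {"fn": "apply_moves", "kwargs": {"motion": "0 0 1 0 0 0 0;0 0 1 0 0 0 0;0 0 1 0 0 0 0;0 0 1 0 0 0 0;0 0 0 0 0 0 0"}}

```text
time: 13.15
tool_pos: [0.5281, 0.0975, 0.0679]
tool_rot: [3.14, 0.0, 1.673]
contact_force: [0.1, 0.3, -1.3]
opening: 0.0003
grip_force: 0.0
```

```bash
python3 - <<'E'
from h import *
s=robot.observe(); to([.606-.03,.103,.067],1.671,s)
s,p=wrist(); a=cv2.resize(p['img'][0:250,150:480],None,fx=1.6,fy=1.6)
q=robot.read_camera('scene'); b=cv2.resize(q['img'][90:260,220:345],None,fx=2.1,fy=2.1)
n=np.zeros((400,a.shape[1]+b.shape[1],3),np.uint8); n[:a.shape[0],:a.shape[1]]=a; n[:b.shape[0],a.shape[1]:]=b; cv2.imwrite('pics/w5.png',n[:,:,::-1]); print(n.shape)
E
```

```text
pos [0.5281 0.0975 0.0679] rot [3.14  0.    1.673] q [ 0.04  0.54  1.69 -0.    0.9  -0.06] t 13.15 F [ 0.1  0.3 -1.3]
shift cm [0.06 4.82 0.09] turn z 0.002
(400, 790, 3)
```

View pics/w5.png

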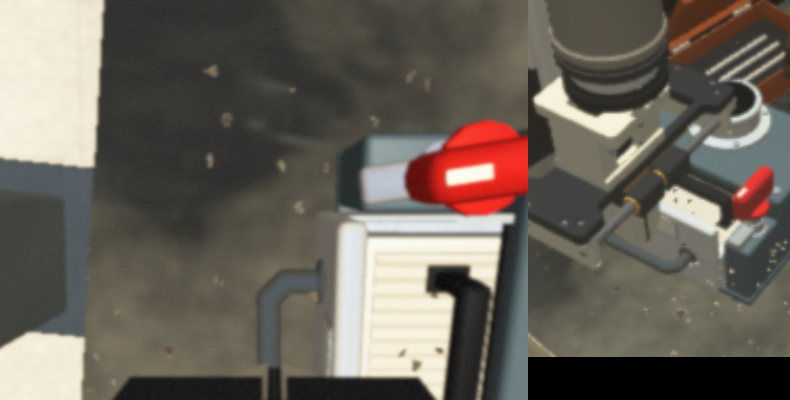

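>>> {"fn": "apply_moves", "kwargs": {"motion": "0 0 1 0 0 0 0;0 0 1 0 0 0 0;0 0 1 0 0 0 0;0 0 0 0 0 0 0"}}

```text
time: 13.75
tool_pos: [0.5579, 0.1006, 0.0678]
tool_rot: [3.14, 0.0, 1.673]
contact_force: [-0.1, 0.1, -0.1]
opening: 0.0003
grip_force: 0.0
```

>>> {"fn": "apply_moves", "kwargs": {"motion": "0 0 0.7 0 0 0 0;0 0 0.7 0 0 0 0;0 0 0 0 0 0 0"}}

```text
time: 14.12
tool_pos: [0.5705, 0.102, 0.0676]
tool_rot: [-3.141, -0.0, 1.673]
contact_force: [-1.5, -0.7, 0.1]
opening: 0.0005
grip_force: 1.0
```

>>> {"fn": "apply_moves", "kwargs": {"motion": "0 0 0.4 0 0 0 0;0 0 0.4 0 0 0 0;0 0 0 0 0 0 0"}}

```text
time: 14.5
tool_pos: [0.5771, 0.1027, 0.0678]
tool_rot: [-3.138, 0.0, 1.673]
contact_force: [-8.2, -1.6, 5.8]
opening: 0.0004
grip_force: 4.3
```

>>> {"fn": "apply_moves", "kwargs": {"motion": "0 0 0.4 0 0 0 0;0 0 0.4 0 0 0 0;0 0 0.2 0 0 0 0;0 0 0 0 0 0 0;0 0 0 0 0 0 0"}}

```text
time: 15.12
tool_pos: [0.5773, 0.1027, 0.0679]
tool_rot: [-3.117, 0.0, 1.674]
contact_force: [-42.5, -8.1, 32.2]
opening: 0.0001
grip_force: 22.8
```

>>> {"fn": "apply_moves", "kwargs": {"motion": "0 0 -1 0 0 0 0;0 0 -1.5 0 0 0 0;0 0 0 0 0 0 0"}}

```text
time: 15.5
tool_pos: [0.5636, 0.1013, 0.068]
tool_rot: [3.141, -0.0, 1.673]
contact_force: [0.2, 0.7, 0.5]
opening: 0.0005
grip_force: 0.0
```

```bash
python3 - <<'E'
from h import *
s=robot.observe(); to([.606-.03,.103,.067],1.671,s)
s,p=wrist(); a=cv2.resize(p['img'][0:250,150:480],None,fx=1.6,fy=1.6)
q=robot.read_camera('scene'); b=cv2.resize(q['img'][90:260,220:345],None,fx=2.1,fy=2.1)
n=np.zeros((400,a.shape[1]+b.shape[1],3),np.uint8); n[:a.shape[0],:a.shape[1]]=a; n[:b.shape[0],a.shape[1]:]=b; cv2.imwrite('pics/w6.png',n[:,:,::-1]); print(n.shape)
E
```

```text
pos [0.5636 0.1013 0.068 ] rot [ 3.141 -0.     1.673] q [ 0.04  0.59  1.59  0.    0.96 -0.06] t 15.5 F [0.2 0.7 0.5]
shift cm [0.04 1.25 0.1 ] turn z 0.002
(400, 790, 3)
```

View pics/w6.png

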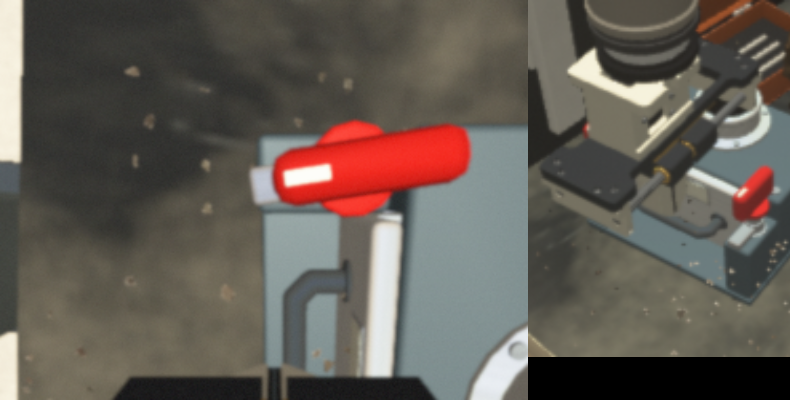

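```bash
python3 - <<'E'
from h import *
s,p=wrist(); im=p['img'].astype(int)
for v0 in (165,200): print([(u,int(x)) for u,x in zip(range(365,425,2),im[v0:v0+10,365:425:2].sum(2).mean(0))])
c,si=np.cos(.1),np.sin(.1)
def B(u,v,z):
    d=atz(p,u,v,z)[:2]-[.606,.106]; return np.round([d[0]*c+d[1]*si,-d[0]*si+d[1]*c],4)
v=170
for u,z in [(382,.086),(400,.086),(405,.088)]: print(u,B(u,v,z))
t=robot.read_camera('top'); g=t['img'].astype(int)
f=200/np.tan(np.radians(t['fovy'])/2)
for y in (-.04,-.05,.04,.05):
    print(y,[(x,int(cv2.remap(g.sum(2).astype(np.float32),*[np.array([[k]],np.float32) for k in proj(t,[.606+x/1000*c-y*si,.106+x/1000*si+y*c,.087])],cv2.INTER_LINEAR)[0,0])) for x in range(-20,10,2)])
E
```

```text
[(365, 206), (367, 257), (369, 286), (371, 293), (373, 291), (375, 288), (377, 308), (379, 458), (381, 619), (383, 678), (385, 700), (387, 699), (389, 692), (391, 689), (393, 681), (395, 636), (397, 444), (399, 218), (401, 279), (403, 354), (405, 411), (407, 433), (409, 434), (411, 432), (413, 433), (415, 432), (417, 433), (419, 434), (421, 436), (423, 433)]
[(365, 294), (367, 303), (369, 318), (371, 310), (373, 334), (375, 370), (377, 446), (379, 613), (381, 675), (383, 697), (385, 695), (387, 689), (389, 688), (391, 684), (393, 629), (395, 365), (397, 227), (399, 302), (401, 374), (403, 415), (405, 422), (407, 423), (409, 422), (411, 423), (413, 425), (415, 424), (417, 422), (419, 421), (421, 421), (423, 422)]
382 [-0.0096  0.0489]
400 [-0.0005  0.0489]
405 [0.0014 0.0493]
-0.04 [(-20, 153), (-18, 207), (-16, 269), (-14, 305), (-12, 326), (-10, 340), (-8, 344), (-6, 354), (-4, 353), (-2, 348), (0, 357), (2, 369), (4, 388), (6, 406), (8, 419)]
-0.05 [(-20, 198), (-18, 197), (-16, 191), (-14, 176), (-12, 288), (-10, 424), (-8, 473), (-6, 470), (-4, 474), (-2, 479), (0, 483), (2, 488), (4, 493), (6, 500), (8, 508)]
0.04 [(-20, 365), (-18, 380), (-16, 391), (-14, 402), (-12, 413), (-10, 421), (-8, 428), (-6, 437), (-4, 445), (-2, 453), (0, 461), (2, 464), (4, 470), (6, 476), (8, 481)]
0.05 [(-20, 362), (-18, 375), (-16, 384), (-14, 396), (-12, 408), (-10, 417), (-8, 429), (-6, 436), (-4, 444), (-2, 451), (0, 459), (2, 463), (4, 469), (6, 476), (8, 482)]
```

>>> {"fn": "apply_moves", "kwargs": {"motion": "0 0 0 -4 0 0 0;0 0 0 -5 0 0 0;60 0 0 -4.5 0 0 0.17;60 0 0 0 0 0 0.179;60 0 0 0 0 0 0.179;60 0 0 0 0 0 0.179;60 0 0 0 0 0 0.179;60 0 0 0 0 0 0.179;60 0 0 0 0 0 0.179;60 0 0 0 0 0 0.179;60 1.6 -3.7 0 0 0 0;60 1.7 -3.6 0 0 0 0;60 0 0 0 0 0 0;60 0 0 0 0 0 0"}}

```text
time: 17.45
tool_pos: [0.5776, 0.1799, 0.2024]
tool_rot: [3.141, 0.0, 0.25]
contact_force: [-0.2, -0.8, 0.1]
opening: 0.0553
grip_force: 0.0
```

```bash
cat > knob.py <<'E'
from h import *
import sys
g=np.array([float(a) for a in sys.argv[1:3]])
s,p=wrist(); im=p['img'].astype(int); r,gg,b=im[...,0],im[...,1],im[...,2]
m=((r>140)&(gg<80)&(b<80)).astype(np.uint8); n,l,st,c=cv2.connectedComponentsWithStats(m)
for i in range(1,n):
    if st[i,4]>150:
        vs,us=np.where(l==i); X=np.array([atz(p,u,v,.115)[:2] for u,v in zip(us,vs)]); w,V=np.linalg.eigh(np.cov(X.T)); d=V[:,1]
        e=X@d; print(st[i],'mean',X.mean(0),'rect',cv2.minAreaRect((X*1000).astype(np.float32)),'yaw',np.arctan2(d[1],d[0])%np.pi)
to([g[0],g[1],.095],None,s); print('pred px',proj(p,[g[0],g[1],.122]))
E
python3 knob.py .5774 .1805
python3 - <<'E'
import sys; sys.path.insert(0,'.')
from h import *
s,p=wrist(); a=p['img'][0:260,150:490]; t=robot.read_camera('top'); b=cv2.resize(t['img'][140:270,235:345],None,fx=2,fy=2)
n=np.zeros((260,340+220,3),np.uint8); n[:,:340]=a; n[:,340:]=b; cv2.imwrite('pics/w7.png',n[:,:,::-1])
E
```

```text
[305 178  26  49 735] mean [0.58216627 0.18355353] rect ((578.754150390625, 183.45266723632812), (45.67237091064453, 22.633468627929688), 14.874471664428711) yaw 0.2704879983716326
[474 203  23  33 489] mean [0.6017141  0.02882406] rect ((601.592041015625, 28.623485565185547), (32.54106140136719, 14.320281982421875), 5.255937576293945) yaw 0.08613580348404959
[457 206  13  22 168] mean [0.600205   0.05046506] rect ((599.4330444335938, 51.0593376159668), (20.876237869262695, 9.378202438354492), 2.4435482025146484) yaw 0.11130733415515781
pos [0.5776 0.1799 0.2024] rot [3.141 0.    0.25 ] q [ 0.18  0.51  1.33 -0.    1.31  1.5 ] t 17.45 F [-0.2 -0.8  0.1]
shift cm [ 0.   -0.06 10.74] turn z None
pred px [320.34355084 207.03490692]
```

View pics/w7.png

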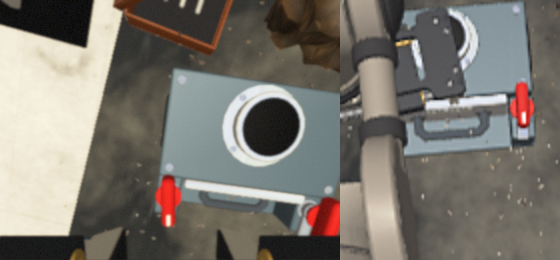

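>>> {"fn": "apply_moves", "kwargs": {"motion": "60 0.1 -0.2 3 0 0 -0.01;60 0 0 3.5 0 0 0;60 0 0 2.2 0 0 0;60 0 0 1.9 0 0 0;0 0 0 0 0 0 0;0 0 0 0 0 0 0;0 0 0 0 0 0 0;0 0 0 0 0 0 0;0 0 0 0 0 0 0;0 0 0 0 0 0 0;0 0 0 0 0 0 0", "force": 40}}

```text
time: 18.98
tool_pos: [0.5782, 0.1826, 0.0972]
tool_rot: [-3.141, -0.001, 0.26]
contact_force: [-1.0, -0.0, 4.4]
opening: 0.0129
grip_force: 40.0
```

>>> {"fn": "apply_moves", "kwargs": {"motion": "0 0 0 0 0 0 -0.15;0 0 0 0 0 0 -0.15;0 0 0 0 0 0 -0.15;0 0 0 0 0 0 -0.15;0 0 0 0 0 0 -0.15;0 0 0 0 0 0 -0.15;0 0 0 0 0 0 -0.15;0 0 0 0 0 0 -0.12;0 0 0 0 0 0 0"}}

```text
time: 20.1
tool_pos: [0.5777, 0.183, 0.0972]
tool_rot: [-3.141, -0.001, 1.432]
contact_force: [-1.9, 1.9, 5.8]
opening: 0.013
grip_force: 40.0
```

```bash
python3 -c "
from h import *
s=robot.observe();print(s['torque'],s['tool_rot'],s['grip_force'])"
```

```text
[0.28583043 0.50046638 0.1493956 ] [-3.14144229e+00 -8.44053183e-04  1.43156974e+00] 40.00622570514679
```

>>> {"fn": "apply_moves", "kwargs": {"motion": "0 0 0 0 0 0 -0.05;0 0 0 0 0 0 -0.05;0 0 0 0 0 0 -0.05;0 0 0 0 0 0 0"}}

```text
time: 20.6
tool_pos: [0.5777, 0.1831, 0.0972]
tool_rot: [-3.141, -0.002, 1.578]
contact_force: [-2.1, 2.7, 6.2]
opening: 0.0135
grip_force: 41.6
```

```bash
python3 -c "
from h import *
s=robot.observe();print(s['torque'],s['tool_rot'],s['grip_force'])"
```

```text
[ 0.36470431  0.51092944 -0.90067066] [-3.14126167e+00 -1.63300686e-03  1.57842339e+00] 41.58395463950001
```

>>> {"fn": "apply_moves", "kwargs": {"motion": "0 0 0 0 0 0 -0.04;0 0 0 0 0 0 0;60 0 0 0 0 0 0;60 0 0 0 0 0 0;60 0 0 0 0 0 0;60 0 0 0 0 0 0;60 0 0 0 0 0 0;60 0 0 -4 0 0 0;60 0 0 -4.5 0 0 0;60 0 0 -2 0 0 0;60 0 0 0 0 0 0"}}

```text
time: 21.98
tool_pos: [0.5788, 0.1825, 0.2034]
tool_rot: [3.138, -0.001, 1.62]
contact_force: [-0.5, 1.1, -0.5]
opening: 0.055
grip_force: 0.0
```

```bash
python3 knob.py .594 .0285
```

```text
[ 509  143  131   41 1705] mean [0.79784876 0.23107762] rect ((804.2665405273438, 232.23648071289062), (22.61665916442871, 126.06929016113281), 84.87260437011719) yaw 3.021587586279267
[307 179  25  47 704] mean [0.57900529 0.18618776] rect ((578.8151245117188, 183.19546508789062), (21.897716522216797, 43.944766998291016), 3.401648759841919) yaw 1.5186442394895734
pos [0.5788 0.1825 0.2034] rot [ 3.138e+00 -1.000e-03  1.620e+00] q [0.18 0.51 1.33 0.   1.3  0.13] t 21.98 F [-0.5  1.1 -0.5]
shift cm [-15.47   0.72  10.84] turn z None
pred px [326.48899303 347.13052853]
```

>>> {"fn": "apply_moves", "kwargs": {"motion": "60 -5.2 0.3 0 0 0 0;60 -5.2 0.2 0 0 0 0;60 -5.2 0.2 0 0 0 0;60 0 0 0 0 0 -0.182;60 0 0 0 0 0 -0.182;60 0 0 0 0 0 -0.182;60 0 0 0 0 0 -0.182;60 0 0 0 0 0 -0.182;60 0 0 0 0 0 -0.182;60 0 0 0 0 0 -0.182;60 0 0 0 0 0 -0.182;60 0 0 0 0 0 -0.182;60 0 0 0 0 0 0;60 0 0 0 0 0 0"}}

```text
time: 23.78
tool_pos: [0.5922, 0.027, 0.2007]
tool_rot: [3.141, -0.002, -3.029]
contact_force: [-0.0, 0.1, 0.0]
opening: 0.0552
grip_force: 0.0
```

```bash
python3 knob.py .594 .0278
```

```text
[310 182  27  48 714] mean [0.59529396 0.02953518] rect ((595.1739501953125, 31.082542419433594), (44.04547119140625, 23.50710678100586), 20.595970153808594) yaw 0.10651086493811102
[472 188  22  10 152] mean [0.56667233 0.17037309] rect ((566.1549072265625, 170.5712127685547), (20.09882354736328, 7.553036212921143), 86.93710327148438) yaw 1.49113277099814
[470 198  48  20 567] mean [0.57962357 0.18560883] rect ((580.077880859375, 184.07635498046875), (44.584224700927734, 14.009037971496582), 86.9119873046875) yaw 1.4905568753948961
pos [0.5922 0.027  0.2007] rot [ 3.141e+00 -2.000e-03 -3.029e+00] q [-0.08  0.49  1.37  0.    1.29 -1.77] t 23.77 F [-0.   0.1  0. ]
shift cm [-0.2   0.06 10.57] turn z None
pred px [321.38886508 206.43618753]
```

>>> {"fn": "apply_moves", "kwargs": {"motion": "60 -0.2 0.1 3 0 0 0;60 0 0 3.5 0 0 0;60 0 0 2.2 0 0 0;60 0 0 1.7 0 0 0;0 0 0 0 0 0 0;0 0 0 0 0 0 0;0 0 0 0 0 0 0;0 0 0 0 0 0 0;0 0 0 0 0 0 0;0 0 0 0 0 0 0;0 0 0 0 0 0 0", "force": 40}}

```text
time: 25.2
tool_pos: [0.5946, 0.0293, 0.0983]
tool_rot: [3.14, 0.001, -3.025]
contact_force: [0.2, 5.5, 2.7]
opening: 0.0129
grip_force: 39.8
```

>>> {"fn": "apply_moves", "kwargs": {"motion": "0 0 0 0 0 0 0.15;0 0 0 0 0 0 0.15;0 0 0 0 0 0 0.15;0 0 0 0 0 0 0.15;0 0 0 0 0 0 0.15;0 0 0 0 0 0 0.15;0 0 0 0 0 0 0.15;0 0 0 0 0 0 0.15;0 0 0 0 0 0 0.15;0 0 0 0 0 0 0.05;0 0 0 0 0 0 0.05;0 0 0 0 0 0 0.05;0 0 0 0 0 0 0"}}

```text
time: 26.82
tool_pos: [0.5944, 0.0283, 0.0983]
tool_rot: [3.141, 0.0, 1.76]
contact_force: [-2.4, 2.0, 6.2]
opening: 0.0133
grip_force: 42.5
```

```bash
python3 -c "
from h import *
s=robot.observe();print(s['torque'],s['tool_rot'],s['grip_force'])"
```

```text
[0.20270274 0.47210136 1.00430318] [3.14148564e+00 3.47533331e-04 1.76011557e+00] 42.45032046921551
```

Stop reached (1 N·m reaction, past the expected 1.84). Release, lift and check.

>>> {"fn": "apply_moves", "kwargs": {"motion": "0 0 0 0 0 0 0.04;0 0 0 0 0 0 0;60 0 0 0 0 0 0;60 0 0 0 0 0 0;60 0 0 0 0 0 0;60 0 0 0 0 0 0;60 0 0 0 0 0 0;60 0 0 -4 0 0 0;60 0 0 -4.5 0 0 0;60 0 0 -2 0 0 0;60 -5 0 0 0 0 0;60 -5 0 0 0 0 0;60 -3 0 0 0 0 0;60 0 0 0 0 0 0;60 0 0 0 0 0 0"}}

```text
time: 28.7
tool_pos: [0.6134, -0.0998, 0.2026]
tool_rot: [-3.141, -0.001, 1.718]
contact_force: [0.1, -0.9, 0.0]
opening: 0.055
grip_force: 0.0
```

```bash
python3 knob.py .594 .0278; python3 - <<'E'
from h import *
t=robot.read_camera('top'); a=cv2.resize(t['img'][135:265,235:350],None,fx=4,fy=4); q=robot.read_camera('scene'); b=cv2.resize(q['img'][110:250,225:375],None,fx=2.2,fy=2.2)
n=np.zeros((520,460+330,3),np.uint8); n[:,:460]=a; n[:308,460:]=b; cv2.imwrite('pics/w8.png',n[:,:,::-1])
E
```

```text
[ 308   11   27   64 1055] mean [0.59580776 0.02784125] rect ((595.6351928710938, 30.23214340209961), (20.598520278930664, 44.35894012451172), 7.736258506774902) yaw 1.8289849030268235
pos [ 0.6134 -0.0998  0.2026] rot [-3.141e+00 -1.000e-03  1.718e+00] q [-0.28  0.54  1.28  0.    1.33 -0.43] t 28.7 F [ 0.1 -0.9  0. ]
shift cm [12.9  -0.04 10.77] turn z None
pred px [318.52002982  44.16097774]
```

View pics/w8.png

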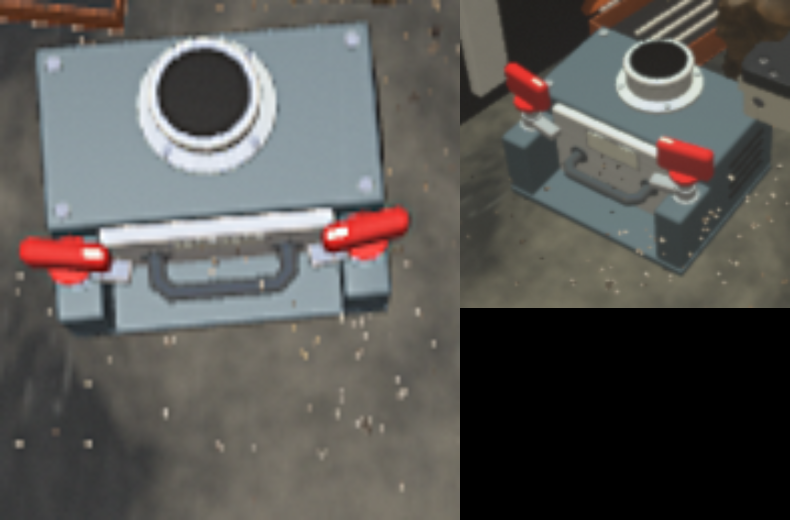

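```bash
python3 -c "
from cell import robot
print(robot.hand_in())"
```

```text
the job is handed in; nothing more can be done
None
```

The job is handed in at about 29 s. The fresh filter lies flat in the drawer, the drawer is home (front flush with the lid), both latch knobs are at their end stops with the tongues across the front, and the clogged filter was left alone; the final drawer push read about 42 N in x (roughly 54 N in all) at the wrist, through the fingers.

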